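Thread the spacers onto the mixer's drive spindle by size

TASK

Rebuild the spacer stack on the bench mixer's upright drive spindle: thread the three steel spacers onto it one at a time, the large one first, then the medium, then the small one on top. Turn each one by feel until its square hole finds the square of the spindle, and guide it down in the hand until it sits flat and fully home. Be gentle, neither dropping a spacer down the spindle nor pressing hard on the bearing (more than 60 N harms it), leave the jar, bottle and pipe reducer where they are, and let go at the end.

Things in the scene. Friction and masses are not known exactly. Their poses are not given: they have to be found in the camera images.
- large: The large spacer. Plain steel eight-sided ring, 54 mm across opposite flats, 24 mm thick, about 380 g, lying flat, with a 16 mm square hole right through. Origin: centre of its underside, z up. At yaw 0 the sides of the square hole and four of the outer flats face along its x and y axes; the other four flats are at 45 degrees.
- medium: The medium spacer. Plain steel eight-sided ring, 47 mm across opposite flats, 17 mm thick, about 200 g, lying flat, with a 16 mm square hole right through. Origin: centre of its underside, z up. At yaw 0 the sides of the square hole and four of the outer flats face along its x and y axes; the other four flats are at 45 degrees.
- small: The small spacer. Plain steel eight-sided ring, 40 mm across opposite flats, 12 mm thick, about 100 g, lying flat, with a 16 mm square hole right through. Origin: centre of its underside, z up. At yaw 0 the sides of the square hole and four of the outer flats face along its x and y axes; the other four flats are at 45 degrees.
- drive_head: Drive head of a bench mixer, fixed to the bench: grey gear box 120 x 90 mm (x, y), 25 mm high, with a round steel seat of 44 mm diameter on top, reaching 40 mm above the bench. Origin: centre of its underside, z up. The dark steel spindle stands upright on its z axis. The bearing is rigid downwards and must never take more than 60 N from a spacer.
- shoulder (a point): On the spindle's axis, 47 mm above the seat, where its square (14 mm across flats, from the seat up to here) ends in four corner ledges. A spacer rests on them until its hole is in line with the square: 8 degrees either way will do, repeating every 90. The spindle starts turned by an unmeasured angle, not in line with the gear box; it stays put but yields to about 0.07 N m.
- tip (a point): Top of the spindle, 63 mm above the seat. Above the shoulder it is a round pilot of 13 mm diameter for 10 mm, then tapers to 6 mm diameter at the tip. A spacer slips over the pilot at any angle.
- seat (a point): Centre of the flat top of the round seat, 40 mm above the bench, on the spindle's axis; axes as the drive head's. The underside of the large spacer belongs here, that of the medium one 24 mm higher, that of the small one 41 mm higher.
- jar: Bystander: translucent pale jar with a green lid, 80 mm diameter, 110 mm high. Origin: centre of its underside.
- bottle: Bystander: white bottle, 60 mm diameter, 140 mm high. Origin: centre of its underside.
- reducer: Bystander: grey plastic pipe reducer, 44 mm diameter at the foot, 50 mm high. Origin: centre of its underside.
Mind the look-alikes: they are no part of the job. What is meant by the drive_head is not blue or yellow, and is the smaller of those in its own colour.

How it is judged:
On the way, in this order (a step that is already met when the one before it is completed fails the run):
1. the large spacer is home on the seat (z of large in the frame of seat between -0.002 and 0.002 m and horizontal distance between large and seat below 0.003 m and angle between the z axis of large and the z axis of drive_head, either way round below 0.07 rad), for 0.2 s.
2. the medium spacer is home on the large one (all of step 1 and z of medium in the frame of seat between 0.022 and 0.026 m and horizontal distance between medium and seat below 0.003 m and angle between the z axis of medium and the z axis of drive_head, either way round below 0.07 rad), for 0.2 s.
3. the small spacer is home on the medium one (all of step 2 and z of small in the frame of seat between 0.039 and 0.043 m and horizontal distance between small and seat below 0.003 m and angle between the z axis of small and the z axis of drive_head, either way round below 0.07 rad), for 0.2 s.
At the end, for the whole second after the job is handed in: All three spacers are on the spindle and at rest: undersides 0, 24 and 41 mm above the seat (large, medium, small; each within 2 mm), within 3 mm of the spindle's axis and level within 0.07 rad (all of step 3 and linear speed of each of large, medium, small below 0.02 m/s); the robot touches nothing.
It fails at once if a spacer bears on the drive head or its spindle with more than 60 N (contact force between any of large, medium, small and drive_head above 60 N).
It fails at once if a spacer strikes the one below it with more than 60 N (contact force between medium and large above 60 N or contact force between small and medium above 60 N).
It fails at once if a spacer is dropped: it shoots down the spindle faster than 0.4 m/s ((horizontal distance between large and seat below 0.006 m and z of large in the frame of seat below 0.05 m and linear speed of large above 0.4 m/s) or (horizontal distance between medium and seat below 0.006 m and z of medium in the frame of seat below 0.05 m and linear speed of medium above 0.4 m/s) or (horizontal distance between small and seat below 0.006 m and z of small in the frame of seat below 0.05 m and linear speed of small above 0.4 m/s)).
It fails at once if the jar, bottle or reducer is shifted more than 20 mm or knocked over (distance of any of jar, bottle, reducer from where it was at the start of the episode above 0.02 m or angle between any of jar, bottle, reducer's own z axis and vertical above 0.3 rad).
It also fails if it takes over 72 s, if anything falls off the work surface, if the arm or the gripper's body presses on something with over 40 N, if the wrist force passes 120 N, or if a joint passes its speed limit or range.

ROBOT

A 7-joint arm with a two-finger parallel gripper is mounted at the origin on the work surface. World frame = base frame: x ahead of the robot, y to its left, z up, the work surface at z = 0. Lengths are in m, angles in rad, forces in N, time in s.
With the tool pointing down it reaches from about 0.4 to 0.85 m from the base axis. Payload 10.4 kg.
Tool frame: the origin (TCP) lies between the finger pads; the fingertips stand 22 mm ahead of it and the grasp point (between the pads) lies 3 mm ahead of it (r.nose_length is the distance from the TCP to the fingertips, in m); z points along the fingers, y is the line along which they close (so a half turn about z gives the same grasp; the last joint's range is limited). The gripper opens to 87 mm and grips with 3 to 60 N. Pads are 19 mm wide; open, the fingers measure 117 mm over their backs; the gripper's body (75 mm by 190 mm) begins 51 mm behind the grasp point.
Start: joints at [1.152, 0.332, -0.065, 1.46, 0.022, 1.35, -0.088], TCP at [0.241, -0.577, 0.245] pointing down, gripper open.
Joint ranges: [-2.6, 2.6], [-0.5, 2.12], [-1.47, 1.34], [0.16, 2.42], [-1.27, 4.41], [0.06, 2.06], [-2.6, 2.6]. Speed limits (rad/s): [2.22, 2.22, 2.79, 2.79, 3.14, 3.14, 3.14].

INTERFACE

Orientations are given as a unit quaternion [x, y, z, w].
In Python, from bench import readout, cams, r gives the robot as it stands. The module is installed in compiled form; this text tells all that it offers.
- The arm moves only by the tool step_arm, never from a script. Its argument "deltas" is a list that holds one entry, the list of rows, each a list of 7 numbers: the turn, a rotation vector about the tool's x, y, z in rad, then the shift along the tool's x, y, z in m, then the opening in per cent of the stroke, from 0 (shut) to 100 (fully open). A call has 1 to 20 rows; each row is the pose to reach, as a shift and turn from the pose commanded when the call began, along the tool's axes at that moment; what a row does not reach only later rows make up. A row lasts 1/8 s, in which the tool goes at most 62.5 mm and 10.7 degrees, less where a joint would pass 70% of its speed; a pose out of reach is approached as far as the arm can. A call with a gripper value outside its range is refused whole. The fingers move at their own pace and stop on an object; "squeeze" is the grip in N (left out, the last holds). Time passes only in rows, so rows that repeat a pose let the fingers close. It gives the time, the measured TCP pose, the force, the opening and the grip force at its end, in the units of the state.
- readout.read_state(): the state, without advancing time (a new reading comes with each control period).
- cams.camera(name): name is "scene" or "top"; returns a dict with "img" (420x560x3 uint8, red, green, blue), "fx", "fy", "cx", "cy" (pixels), "origin" and "rotation" of the camera in the world. Camera axes: x right, y up, looking along -z (the intrinsics and any distortion apply to the point x, -y, -z); pixel columns grow to the right and rows downward; lengths in m; the calibration is good to about 2 mm. A picture is of the moment at which its call begins. There is no depth.
- r.close_job(): hands the job in; it is judged then, once.
The state is a dict: "time": time; "joint_positions": joint angles; "joint_vel": joint speeds; "joint_torque": joint torques, N m; "ee_pos": TCP position; "eef_rot": TCP orientation; "ft_force": force on the tool from outside, world axes, zero at the start; "torque": the same for the moment, N m; "width": finger opening in m; "grip_force": force on a finger pad.
Only numpy, scipy, OpenCV 4.12 (cv2) and the standard library are available. Lean on these libraries where they do the work, as an engineer would, in place of code of your own. Each camera call takes 0.05 s, during which the arm holds its last target. There are 200 camera calls.

## Working session

There is one attempt and no reset: what is moved stays moved. The work goes in short steps, Python scripts to look and compute and a tool call to move; the robot and the scene stay as the last step left them, time stands still between calls to the robot, and variables do not carry over. Pictures are saved under pics/ and viewed, at most 10 in all, crops included, and the job is handed in when it is done.

Besides the shell and the picture viewer there is one more tool, called after "Emit:" as name([rows], argument=value, ...), one row to a line, values as JSON. step_arm: Moves the arm, as the interface text tells. Its arguments: {"type":"object","properties":{"deltas":{"type":"array"},"squeeze":{"type":"number"}},"required":["deltas"]}

```bash
mkdir -p pics
python3 - <<'E'
from bench import readout,cams,r
import cv2
for n in ["scene","top"]:
    c=cams.camera(n); cv2.imwrite(f"pics/{n}0.png",c["img"][:,:,::-1])
    print({k:v for k,v in c.items() if k!="img"})
print(readout.read_state(), r.nose_length)
E
```

```text
{'fx': 533.0763397030706, 'fy': 533.0763397030706, 'cx': 287.68079482665297, 'cy': 207.61092731814907, 'origin': array([1.07766006, 0.48359173, 1.00851486]), 'rotation': array([0.1171326 , 0.30053023, 0.88413014, 0.33804651])}
{'fx': 505.83297391782503, 'fy': 505.83297391782503, 'cx': 279.3917624036944, 'cy': 208.6022150932157, 'origin': array([ 0.44814048, -0.05018699,  1.21563438]), 'rotation': array([-0.04468003,  0.03876126,  0.71303937, -0.69862444])}
{'time': 0.1, 'joint_positions': array([ 1.15241796,  0.33281047, -0.06472586,  1.46085408,  0.0215924 ,
        1.34992199, -0.08848196]), 'joint_vel': array([ 3.55671324e-05,  1.99236176e-04,  3.32342430e-04, -2.50803889e-03,
        5.09895846e-04,  2.91716829e-04,  4.63300375e-04]), 'joint_torque': array([ 7.22678087e-04, -6.24544644e+01,  2.40574277e-02, -3.90716028e+01,
       -6.14606892e-02,  3.66311311e-02,  2.45501190e-05]), 'ee_pos': array([ 0.24084208, -0.57637884,  0.24383399]), 'eef_rot': array([ 9.80477648e-01,  1.96629500e-01, -1.49025898e-04, -6.32003416e-04]), 'ft_force': array([-0.11447135,  0.11797698, -0.26581766]), 'torque': array([ 0.0337402 , -0.04512956,  0.03995575]), 'grip_force': 0.0, 'width': 0.08733474644781963} 0.022
```

View pics/scene0.png

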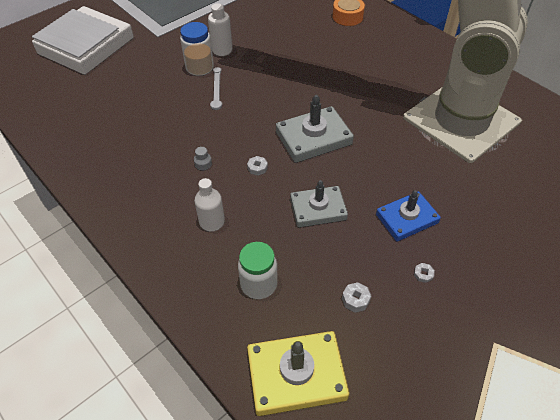

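View pics/top0.png

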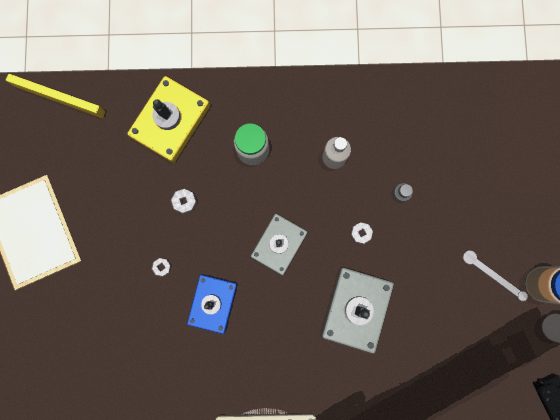

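The top view shows the small grey head at (279,243), the large spacer at (183,201), the medium at (362,233) and the small at (161,267). The jar is at (251,143), the bottle at (337,152) and the reducer at (403,192). I'll fit models to both views.

```bash
cat > h.py <<'E'
import numpy as np, cv2
from scipy.spatial.transform import Rotation as R
from scipy.optimize import minimize
def proj(c,P):
    q=R.from_quat(c["rotation"]).inv().apply(np.atleast_2d(P)-c["origin"])
    return np.c_[c["cx"]+c["fx"]*q[:,0]/-q[:,2], c["cy"]-c["fy"]*q[:,1]/-q[:,2]]
def ray(c,u,v,z):
    d=R.from_quat(c["rotation"]).apply([(u-c["cx"])/c["fx"],-(v-c["cy"])/c["fy"],-1]); return c["origin"]+d*(z-c["origin"][2])/d[2]
def octa(x,y,yaw,af,z):
    a=yaw+np.pi/8+np.arange(8)*np.pi/4; rr=af/2/np.cos(np.pi/8)
    return np.c_[x+rr*np.cos(a),y+rr*np.sin(a),np.full(8,z)]
def sq(x,y,yaw,s,z):
    a=yaw+np.pi/4+np.arange(4)*np.pi/2; return np.c_[x+s/2**.5*np.cos(a),y+s/2**.5*np.sin(a),np.full(4,z)]
def fill(polys,box,S=4):
    u0,v0,w,h=box; out=[]
    m=np.zeros((h*S*2,w*S*2),np.uint8)
    for p,val in polys:
        cv2.fillPoly(m,[np.round((p+0.5-[u0,v0])*S*2*16).astype(np.int32)],val,shift=4)
    return cv2.resize(m,(w,h),interpolation=cv2.INTER_AREA).astype(float)/255
def hull(p): return cv2.convexHull(p.astype(np.float32))[:,0]
E
python3 - <<'E'
from bench import readout,cams
from h import *
import pickle
C={n:cams.camera(n) for n in("scene","top")}; pickle.dump(C,open("C0.pkl","wb"))
t=C["top"];s=C["scene"]
for n,tp,sp,h in [("large",(183,201),(357,296),.024),("medium",(362,233),(257,164),.017),("small",(161,267),(425,271),.012),("seat",(279,243),(319,202),.04),("jar",(251,139),(257,257),.11),("bottle",(340,145),(206,186),.14),("red",(404,190),(202,153),.05)]:
    print(n,ray(t,*tp,h).round(4),ray(s,*sp,h).round(4))
b=[]
for c,l in((t,[(183,201),(362,233),(161,267),(279,243)]),(s,[(357,296),(257,164),(425,271),(319,198)])):
    b.append(np.hstack([cv2.resize(c["img"][v-16 if i<3 else v-20:v+16 if i<3 else v+20,(u-16 if i<3 else u-20):(u+16 if i<3 else u+20)],(200,200),interpolation=cv2.INTER_CUBIC) for i,(u,v) in enumerate(l)]))
cv2.imwrite("pics/z.png",np.vstack(b)[:,:,::-1])
E
```

```text
large [0.6126 0.1875 0.024 ] [0.6149 0.1887 0.024 ]
medium [ 0.5281 -0.2361  0.017 ] [ 0.5291 -0.2365  0.017 ]
small [0.4576 0.2417 0.012 ] [0.4554 0.2414 0.012 ]
seat [ 0.5073 -0.0392  0.04  ] [ 0.5108 -0.0334  0.04  ]
jar [0.7376 0.0182 0.11  ] [0.7403 0.0221 0.11  ]
bottle [ 0.7121 -0.1768  0.14  ] [ 0.7183 -0.1709  0.14  ]
red [ 0.624  -0.3324  0.05  ] [ 0.625  -0.3307  0.05  ]
```

View pics/z.png

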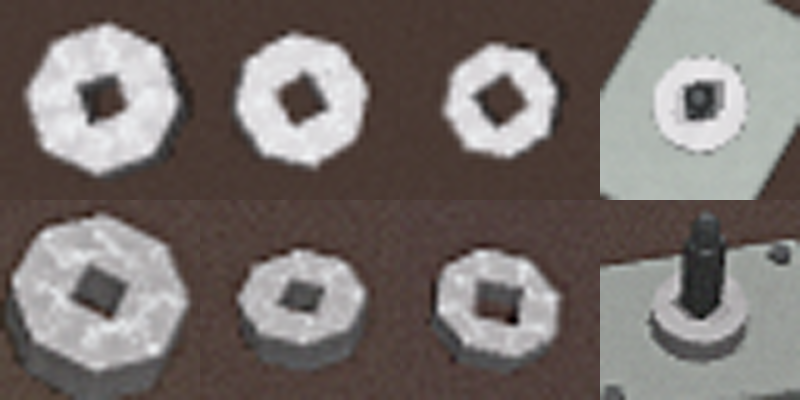

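The crops show bright octagonal tops with dark square holes. The dark spindle stands on the bright seat disc.

```bash
cat > fit.py <<'E'
from h import *
import pickle
C=pickle.load(open("C0.pkl","rb"))
def circ(x,y,d,z,n=32):
    a=np.arange(n)*2*np.pi/n; return np.c_[x+d/2*np.cos(a),y+d/2*np.sin(a),np.full(n,z)]
def spl(c,p,af,h):
    x,y,yaw=p; lo=proj(c,octa(x,y,yaw,af,0)); t=proj(c,octa(x,y,yaw,af,h)); 
    return [[(hull(np.r_[lo,t]),255)],[(t,255),(proj(c,sq(x,y,yaw,.016,h)),0)]]
def hdl(c,p,*_):
    x,y,yaw=p; seat=proj(c,circ(x,y,.044,.04)); lo=proj(c,circ(x,y,.044,.025))
    s=hull(proj(c,np.r_[sq(x,y,yaw,.014,.04),sq(x,y,yaw,.014,.087)])); q=hull(proj(c,np.r_[circ(x,y,.013,.08),circ(x,y,.013,.097),circ(x,y,.006,.103)]))
    return [[(hull(np.r_[seat,lo]),255)],[(seat,255),(s,0),(q,0)],[(s,255),(q,255)]]
def cost(p,cams,f,a,full=False):
    e=0
    for n in cams:
        c=C[n]; u,v=proj(c,[[p0[0],p0[1],.03]])[0].astype(int); w=a[2]; box=(u-w,v-w,2*w,2*w)
        I=c["img"][v-w:v+w,u-w:u+w].mean(2).ravel()
        A=np.stack([np.ones(I.size)]+[fill(m,box).ravel() for m in f(c,p,*a[:2])],1)
        k,*_=np.linalg.lstsq(A,I,rcond=None); e+=((A@k-I)**2).mean()
    return e
for name,f,p0,a,cc in [("large",spl,(.613,.188),(.054,.024,18),1),("medium",spl,(.5283,-.236),(.047,.017,15),1),("small",spl,(.457,.2417),(.040,.012,14),1),("head",hdl,(.509,-.037),(0,0,13),1)]:
    for cams in (["top"],["scene"],["top","scene"]):
        L=[]
        for y0 in np.radians(np.arange(0,90,15)):
            r=minimize(cost,[*p0,y0],args=(cams,f,a),method="Nelder-Mead",options=dict(initial_simplex=[[p0[0],p0[1],y0],[p0[0]+.004,p0[1],y0],[p0[0],p0[1]+.004,y0],[p0[0],p0[1],y0+.15]],xatol=1e-4,fatol=1e-3,maxiter=150))
            L.append((r.fun,*r.x[:2].round(4),np.degrees(r.x[2])%90))
        L.sort(); print(name,cams,[tuple(float(round(q,4)) for q in l) for l in L[:3]])
E
time python3 fit.py
```

```text
large ['top'] [(60.7299, 0.6145, 0.1879, 18.4796), (61.7078, 0.6145, 0.1879, 18.3104), (62.1082, 0.6146, 0.1879, 17.7484)]
large ['scene'] [(96.6613, 0.6127, 0.1849, 17.7645), (97.3069, 0.6125, 0.185, 18.1077), (97.7168, 0.6126, 0.185, 17.6164)]
large ['top', 'scene'] [(657.5209, 0.6137, 0.1869, 19.2649), (660.6256, 0.6138, 0.187, 18.1523), (662.6142, 0.6137, 0.1868, 18.6091)]
medium ['top'] [(55.3537, 0.5296, -0.2354, 29.8586), (55.3537, 0.5296, -0.2354, 29.9273), (56.2479, 0.5296, -0.2354, 30.2325)]
medium ['scene'] [(48.7444, 0.5271, -0.2396, 30.0342), (49.6742, 0.5271, -0.2396, 31.0559), (50.1013, 0.5272, -0.2396, 31.0353)]
medium ['top', 'scene'] [(688.9427, 0.5293, -0.2359, 29.6826), (702.1973, 0.5295, -0.2359, 30.9043), (711.5564, 0.5294, -0.2362, 28.0165)]
small ['top'] [(58.0049, 0.4586, 0.2429, 32.6878), (58.1543, 0.4586, 0.2428, 32.4903), (59.2776, 0.4587, 0.2428, 33.8579)]
small ['scene'] [(91.6215, 0.4565, 0.2399, 31.947), (92.3285, 0.4566, 0.2399, 31.8551), (93.3187, 0.4564, 0.2399, 32.337)]
small ['top', 'scene'] [(820.2808, 0.4581, 0.2421, 33.9057), (830.4886, 0.4582, 0.242, 32.9963), (834.1756, 0.4582, 0.242, 32.6055)]
head ['top'] [(164.3693, 0.5067, -0.0385, 89.4473), (167.2117, 0.5067, -0.0385, 1.5465), (167.3723, 0.5068, -0.0386, 89.9214)]
head ['scene'] [(157.4273, 0.5046, -0.0419, 5.2733), (160.6528, 0.5045, -0.042, 10.8081), (162.6011, 0.5045, -0.0419, 12.3394)]
head ['top', 'scene'] [(699.9417, 0.5061, -0.0398, 9.3884), (712.5934, 0.5066, -0.0397, 8.0979), (713.772, 0.5062, -0.0401, 9.5637)]
real	0m17.058s
user	0m17.377s
sys	0m0.187s
```

```bash
cat > go.py <<'E'
import sys, numpy as np
from bench import readout
from scipy.spatial.transform import Rotation as R
# usage: go.py x y z ypsi_deg  -> row (rotvec, shift) ; tool y axis at world angle ypsi
s=readout.read_state(); p=np.array(s["ee_pos"]); q=R.from_quat(s["eef_rot"]); M=q.as_matrix()
print("t",round(s["time"],2),"p",p.round(4),"ypsi",np.degrees(np.arctan2(M[1,1],M[0,1])).round(2),"z",M[:,2].round(4),"F",np.round(s["ft_force"],1),"T",np.round(s["torque"],2),"w",round(s["width"],4),"g",round(s["grip_force"],1))
for a in sys.argv[1:]:
    x,y,z,ps=map(float,a.split(",")); t=np.radians(ps)
    Y=np.array([np.cos(t),np.sin(t),0]);Z=np.array([0,0,-1.]);X=np.cross(Y,Z)
    G=R.from_matrix(np.c_[X,Y,Z]); print(a,np.r_[(q.inv()*G).as_rotvec(),M.T@(np.array([x,y,z])-p)].round(4).tolist())
E
python3 go.py .6135,.1866,.12,18
```

```text
t 0.2 p [ 0.2409 -0.5765  0.2441] ypsi -67.32 z [-3.e-04  8.e-04 -1.e+00] F [0.4 0.6 0.1] T [ 0.01 -0.    0.03] w 0.087 g 0.0
.6135,.1866,.12,18 [-0.0006, -0.0006, -1.4891, 0.638, -0.5603, 0.1246]
```

Emit:
step_arm([
  [[0, 0, -0.093, 0.04, -0.035, 0.0, 85], [0, 0, -0.186, 0.08, -0.07, 0.0, 85], [0, 0, -0.279, 0.12, -0.105, 0.0, 85], [0, 0, -0.372, 0.16, -0.14, 0.0, 85], [0, 0, -0.465, 0.2, -0.175, 0.0, 85], [0, 0, -0.558, 0.24, -0.21, 0.0, 85], [0, 0, -0.651, 0.28, -0.245, 0, 85], [0, 0, -0.744, 0.319, -0.28, 0, 85], [0, 0, -0.837, 0.359, -0.315, 0, 85], [0, 0, -0.93, 0.399, -0.35, 0, 85], [0, 0, -1.023, 0.438, -0.385, 0, 85], [0, 0, -1.116, 0.478, -0.42, 0, 85], [0, 0, -1.209, 0.518, -0.455, 0.02, 85], [0, 0, -1.302, 0.558, -0.49, 0.05, 85], [0, 0, -1.395, 0.598, -0.525, 0.09, 85], [0, 0, -1.489, 0.638, -0.56, 0.124, 85], [0, 0, -1.489, 0.638, -0.56, 0.124, 85], [0, 0, -1.489, 0.638, -0.56, 0.124, 85]],
], squeeze=15)

```text
time: 2.45
ee_pos: [0.6137, 0.1858, 0.1204]
eef_rot: [0.588, 0.809, -0.0, -0.0]
ft_force: [0.1, 0.2, 0.4]
width: 0.0744
grip_force: 0.0
```

```bash
python3 go.py .6135,.1866,.024,18
```

```text
t 2.45 p [0.6137 0.1858 0.1204] ypsi 17.97 z [-6.e-04 -3.e-04 -1.e+00] F [0.1 0.2 0.4] T [-0.06 -0.13  0.02] w 0.0744 g 0.0
.6135,.1866,.024,18 [-0.0007, 0.0001, -0.0006, 0.0008, 0.0001, 0.0964]
```

Emit:
step_arm([
  [[0, 0, 0, 0.0008, 0, 0.05, 85], [0, 0, 0, 0.0008, 0, 0.085, 85], [0, 0, 0, 0.0008, 0, 0.096, 85], [0, 0, 0, 0.0008, 0, 0.096, 60], [0, 0, 0, 0.0008, 0, 0.096, 50], [0, 0, 0, 0.0008, 0, 0.096, 50], [0, 0, 0, 0.0008, 0, 0.096, 50], [0, 0, 0, 0.0008, 0, 0.096, 50]],
], squeeze=8)

```text
time: 3.45
ee_pos: [0.6144, 0.1868, 0.0262]
eef_rot: [0.588, 0.809, 0.001, 0.001]
ft_force: [-1.5, -1.0, 7.8]
width: 0.0536
grip_force: 8.0
```

```bash
python3 go.py .6135,.1866,.024,18
```

```text
t 3.45 p [0.6144 0.1868 0.0262] ypsi 17.97 z [ 2.2e-03  1.0e-04 -1.0e+00] F [-1.5 -1.   7.8] T [-0.3   0.14 -0.05] w 0.0536 g 8.0
.6135,.1866,.024,18 [0.0021, 0.0006, -0.0005, 0.0001, -0.001, 0.0022]
```

Emit:
step_arm([
  [[0, 0, 0, 0, 0, -0.002, 80], [0, 0, 0, 0, 0, -0.002, 80], [0, 0, 0.17, 0, 0, -0.002, 80], [0, 0, 0.34, 0, 0, -0.002, 80], [0, 0, 0.51, 0, 0, -0.002, 80], [0, 0, 0.68, 0, 0, -0.002, 80], [0, 0, 0.85, 0, 0, -0.002, 80], [0, 0, 1.02, 0, 0, -0.002, 80], [0, 0, 1.19, 0, 0, -0.002, 80], [0, 0, 1.36, 0, 0, -0.002, 80], [0, 0, 1.5708, 0, 0, -0.002, 80], [0, 0, 1.5708, 0, 0, -0.002, 80], [0, 0, 1.5708, 0, 0, -0.002, 80]],
])

```text
time: 5.08
ee_pos: [0.6135, 0.1868, 0.0265]
eef_rot: [0.987, 0.158, 0.0, 0.0]
ft_force: [-0.1, 0.2, 0.6]
width: 0.0696
grip_force: 0.0
```

```bash
python3 go.py .6144,.1868,.0255,-72
```

```text
t 5.08 p [0.6135 0.1868 0.0265] ypsi -71.8 z [ 0.e+00 -2.e-04 -1.e+00] F [-0.1  0.2  0.6] T [ 0.03  0.03 -0.01] w 0.0696 g 0.0
.6144,.1868,.0255,-72 [0.0002, 0.0, 0.0036, 0.0009, 0.0003, 0.001]
```

Emit:
step_arm([
  [[0, 0, 0, 0, 0, 0, 60], [0, 0, 0, 0, 0, 0, 50], [0, 0, 0, 0, 0, 0, 50], [0, 0, 0, 0, 0, 0, 50], [0, 0, 0, 0, 0, 0, 50]],
], squeeze=25)

```text
time: 5.7
ee_pos: [0.6135, 0.1867, 0.0265]
eef_rot: [0.988, 0.156, 0.0, 0.0]
ft_force: [0.1, 0.2, 0.7]
width: 0.0537
grip_force: 25.0
```

```bash
python3 go.py .6135,.1868,.0265,-72
```

```text
t 5.7 p [0.6135 0.1867 0.0265] ypsi -72.0 z [ 1.e-04 -1.e-04 -1.e+00] F [0.1 0.2 0.7] T [ 0.   -0.04  0.08] w 0.0537 g 25.0
.6135,.1868,.0265,-72 [0.0001, -0.0, -0.0001, -0.0, -0.0002, 0.0]
```

```bash
python3 go.py .6135,.1868,.17,-72 .5057,-.0396,.17,-86 .5057,-.0396,.135,-86
```

```text
t 5.7 p [0.6135 0.1867 0.0265] ypsi -72.0 z [ 1.e-04 -1.e-04 -1.e+00] F [0.1 0.2 0.7] T [ 0.   -0.04  0.08] w 0.0537 g 25.0
.6135,.1868,.17,-72 [0.0001, -0.0, -0.0001, 0.0, -0.0001, -0.1435]
.5057,-.0396,.17,-86 [0.0001, -0.0, 0.2443, -0.1725, 0.1819, -0.1435]
.5057,-.0396,.135,-86 [0.0001, -0.0, 0.2443, -0.1725, 0.1819, -0.1085]
```

Emit:
step_arm([
  [[0, 0, 0, 0, 0, -0.02, 45], [0, 0, 0, 0, 0, -0.06, 45], [0, 0, 0, 0, 0, -0.105, 45], [0, 0, 0.02, -0.015, 0.015, -0.14, 45], [0, 0, 0.08, -0.045, 0.047, -0.1435, 45], [0, 0, 0.14, -0.08, 0.085, -0.1435, 45], [0, 0, 0.18, -0.115, 0.12, -0.1435, 45], [0, 0, 0.2443, -0.145, 0.155, -0.1435, 45], [0, 0, 0.2443, -0.165, 0.175, -0.1435, 45], [0, 0, 0.2443, -0.1725, 0.1819, -0.1435, 45], [0, 0, 0.2443, -0.1725, 0.1819, -0.1335, 45], [0, 0, 0.2443, -0.1725, 0.1819, -0.1185, 45], [0, 0, 0.2443, -0.1725, 0.1819, -0.11, 45], [0, 0, 0.2443, -0.1725, 0.1819, -0.11, 45]],
])

```text
time: 7.45
ee_pos: [0.5051, -0.0389, 0.1353]
eef_rot: [0.999, 0.035, -0.001, -0.0]
ft_force: [-0.1, 0.3, -3.7]
width: 0.0536
grip_force: 25.0
```

```bash
python3 go.py .5057,-.0396,.118,-86
python3 - <<'E'
from bench import cams
import cv2,numpy as np
b=[]
for n,u,v in (("top",279,243),("scene",319,190)):
    im=cams.camera(n)["img"]; b.append(cv2.resize(im[v-50:v+50,u-50:u+50],(400,400),interpolation=cv2.INTER_CUBIC))
cv2.imwrite("pics/a.png",np.hstack(b)[:,:,::-1])
E
```

```text
t 7.45 p [ 0.5051 -0.0389  0.1353] ypsi -85.95 z [-2.2e-03  4.0e-04 -1.0e+00] F [-0.1  0.3 -3.7] T [ 0.   -0.03 -0.  ] w 0.0536 g 25.0
.5057,-.0396,.118,-86 [-0.0005, 0.0021, 0.001, 0.0006, 0.0008, 0.0173]
```

View pics/a.png

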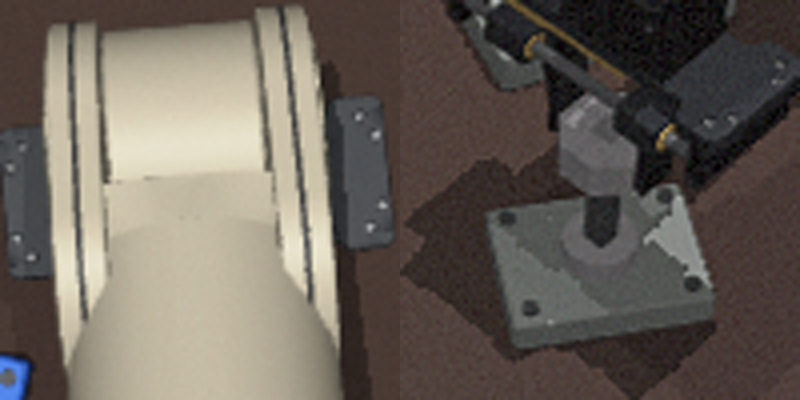

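Emit:
step_arm([
  [[0, 0, 0, 0, 0, 0.004, 45], [0, 0, 0, 0, 0, 0.008, 45], [0, 0, 0, 0, 0, 0.012, 45], [0, 0, 0, 0, 0, 0.016, 45], [0, 0, 0, 0, 0, 0.018, 45], [0, 0, 0, 0, 0, 0.018, 45]],
])

```text
time: 8.3
ee_pos: [0.5056, -0.0395, 0.1184]
eef_rot: [0.999, 0.035, -0.0, 0.0]
ft_force: [-0.6, 0.1, -3.2]
width: 0.0538
grip_force: 25.0
```

```bash
python3 go.py .5057,-.0396,.118,-86
```

```text
t 8.3 p [ 0.5056 -0.0395  0.1184] ypsi -86.01 z [-2.e-04 -0.e+00 -1.e+00] F [-0.6  0.1 -3.2] T [0.03 0.07 0.07] w 0.0538 g 25.0
.5057,-.0396,.118,-86 [0.0, 0.0002, -0.0001, 0.0001, 0.0001, 0.0004]
```

Emit:
step_arm([
  [[0, 0, 0, 0, 0, 0.002, 45], [0, 0, 0, 0, 0, 0.004, 45], [0, 0, 0, 0, 0, 0.006, 45], [0, 0, 0, 0, 0, 0.008, 45], [0, 0, 0, 0, 0, 0.008, 45]],
])

```text
time: 8.93
ee_pos: [0.5055, -0.0395, 0.1104]
eef_rot: [0.999, 0.035, -0.0, 0.0]
ft_force: [1.3, 0.4, -4.0]
width: 0.0535
grip_force: 25.0
```

```bash
python3 go.py .5057,-.0396,.118,-86
```

```text
t 8.93 p [ 0.5055 -0.0395  0.1104] ypsi -86.01 z [-2.e-04 -1.e-04 -1.e+00] F [ 1.3  0.4 -4. ] T [ 0.06  0.05 -0.  ] w 0.0535 g 25.0
.5057,-.0396,.118,-86 [0.0, 0.0002, -0.0001, 0.0002, 0.0001, -0.0076]
```

Emit:
step_arm([
  [[0, 0, 0, 0, 0, 0.002, 45], [0, 0, 0, 0, 0, 0.005, 45], [0, 0, 0, 0, 0, 0.008, 45], [0, 0, 0, 0, 0, 0.012, 45], [0, 0, 0, 0, 0, 0.016, 45], [0, 0, 0, 0, 0, 0.02, 45], [0, 0, 0, 0, 0, 0.024, 45], [0, 0, 0, 0, 0, 0.028, 45], [0, 0, 0, 0, 0, 0.032, 45], [0, 0, 0, 0, 0, 0.036, 45], [0, 0, 0, 0, 0, 0.039, 45], [0, 0, 0, 0, 0, 0.041, 45], [0, 0, 0, 0, 0, 0.042, 45], [0, 0, 0, 0, 0, 0.042, 45]],
])

```text
time: 10.68
ee_pos: [0.5057, -0.0395, 0.0686]
eef_rot: [0.999, 0.035, 0.0, 0.0]
ft_force: [0.0, -0.3, -4.7]
width: 0.0536
grip_force: 25.0
```

```bash
python3 go.py .5057,-.0396,.0665,-86
```

```text
t 10.68 p [ 0.5057 -0.0395  0.0686] ypsi -86.0 z [ 0.e+00 -1.e-04 -1.e+00] F [ 0.  -0.3 -4.7] T [ 0.09  0.03 -0.03] w 0.0536 g 25.0
.5057,-.0396,.0665,-86 [0.0001, -0.0, -0.0001, 0.0, 0.0001, 0.0021]
```

Emit:
step_arm([
  [[0, 0, 0, 0, 0, 0.001, 45], [0, 0, 0, 0, 0, 0.002, 45], [0, 0, 0, 0, 0, 0.003, 45], [0, 0, 0, 0, 0, 0.003, 45]],
])

```text
time: 11.18
ee_pos: [0.5057, -0.0396, 0.0664]
eef_rot: [0.999, 0.035, 0.0, 0.0]
ft_force: [-5.6, -0.2, 8.6]
width: 0.0538
grip_force: 25.0
```

```bash
python3 go.py .5057,-.0396,.0665,-86
```

```text
t 11.18 p [ 0.5057 -0.0396  0.0664] ypsi -86.01 z [ 1.e-04 -3.e-04 -1.e+00] F [-5.6 -0.2  8.6] T [0.14 1.18 0.01] w 0.0538 g 25.0
.5057,-.0396,.0665,-86 [0.0003, -0.0, -0.0002, 0.0, 0.0, -0.0001]
```

Emit:
step_arm([
  [[0, 0, 0, 0, 0, 0.001, 75], [0, 0, 0, 0, 0, 0.001, 75], [0, 0, 0, 0, 0, 0.001, 75], [0, 0, 0, 0, 0, -0.015, 75], [0, 0, 0, 0, 0, -0.06, 75], [0, 0, 0, 0, 0, -0.1, 75]],
])

```text
time: 11.92
ee_pos: [0.5058, -0.0394, 0.168]
eef_rot: [0.999, 0.035, 0.001, -0.0]
ft_force: [-0.2, -0.4, -0.2]
width: 0.065
grip_force: 0.0
```

```bash
python3 go.py .5292,-.2368,.12,-60
```

```text
t 11.93 p [ 0.5058 -0.0394  0.168 ] ypsi -85.99 z [ 0.001  0.    -1.   ] F [-0.2 -0.4 -0.2] T [ 0.    0.01 -0.  ] w 0.065 g 0.0
.5292,-.2368,.12,-60 [0.0003, -0.001, -0.4537, 0.0096, 0.1986, 0.0481]
```

Emit:
step_arm([
  [[0, 0, -0.11, 0.002, 0.05, 0, 75], [0, 0, -0.22, 0.005, 0.1, 0, 75], [0, 0, -0.34, 0.007, 0.15, 0.01, 75], [0, 0, -0.4537, 0.0096, 0.1986, 0.046, 75], [0, 0, -0.4537, 0.0096, 0.1986, 0.046, 75], [0, 0, -0.4537, 0.0096, 0.1986, 0.046, 75]],
])

```text
time: 12.68
ee_pos: [0.5295, -0.2364, 0.1205]
eef_rot: [0.966, 0.258, 0.0, -0.0]
ft_force: [-0.0, 0.9, 0.0]
width: 0.0655
grip_force: 0.0
```

```bash
python3 go.py .5292,-.2368,.0265,-60
cat > look.py <<'E'
import sys,pickle
from bench import cams
from h import *
C={n:cams.camera(n) for n in("scene","top")}; pickle.dump(C,open(sys.argv[1]+".pkl","wb"))
b=[]
for n,u,v in (("top",279,243),("scene",319,190)):
    im=C[n]["img"]; b.append(cv2.resize(im[v-30:v+30,u-30:u+30],(400,400),interpolation=cv2.INTER_CUBIC))
cv2.imwrite(f"pics/{sys.argv[1]}.png",np.hstack(b)[:,:,::-1])
E
python3 look.py b
```

```text
t 12.68 p [ 0.5295 -0.2364  0.1205] ypsi -60.04 z [ 9.e-04  4.e-04 -1.e+00] F [-0.   0.9  0. ] T [-0.   -0.03  0.01] w 0.0655 g 0.0
.5292,-.2368,.0265,-60 [0.0001, -0.0009, -0.0007, -0.0005, 0.0002, 0.094]
```

View pics/b.png

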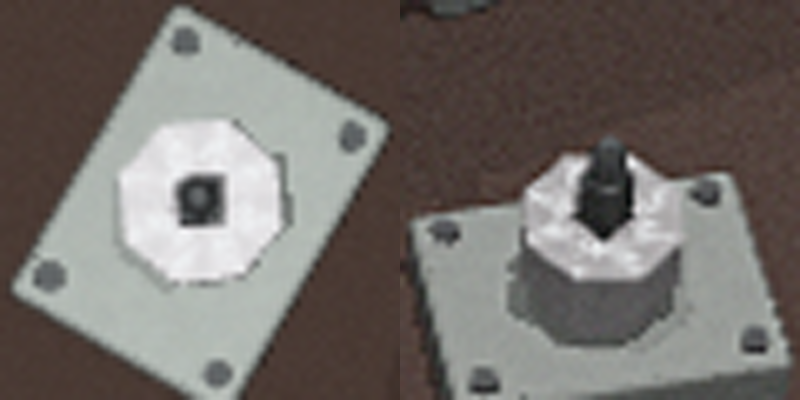

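The large spacer sits flat on the seat with the spindle through its hole: top crop (200,200), scene crop (605,220). Next is the medium.

Emit:
step_arm([
  [[0, 0, 0, -0.0002, 0, 0.05, 75], [0, 0, 0, -0.0002, 0, 0.085, 75], [0, 0, 0, -0.0002, 0, 0.094, 75], [0, 0, 0, -0.0002, 0, 0.094, 60], [0, 0, 0, -0.0002, 0, 0.094, 45], [0, 0, 0, -0.0002, 0, 0.094, 45], [0, 0, 0, -0.0002, 0, 0.094, 45]],
], squeeze=6)

```text
time: 13.65
ee_pos: [0.5298, -0.2373, 0.0272]
eef_rot: [0.966, 0.259, 0.001, 0.001]
ft_force: [-1.6, 1.1, 8.0]
width: 0.047
grip_force: 6.0
```

```bash
python3 go.py .5292,-.2368,.0265,-60
```

```text
t 13.65 p [ 0.5298 -0.2373  0.0272] ypsi -60.01 z [ 2.2e-03 -8.0e-04 -1.0e+00] F [-1.6  1.1  8. ] T [0.31 0.3  0.01] w 0.047 g 6.0
.5292,-.2368,.0265,-60 [0.0018, -0.0015, -0.0002, -0.0003, -0.0007, 0.0007]
```

Emit:
step_arm([
  [[0, 0, 0, 0, 0.0007, -0.001, 72], [0, 0, 0, 0, 0.0007, -0.001, 72], [0, 0, -0.17, 0, 0.0007, -0.001, 72], [0, 0, -0.34, 0, 0.0007, -0.001, 72], [0, 0, -0.51, 0, 0.0007, -0.001, 72], [0, 0, -0.68, 0, 0.0007, -0.001, 72], [0, 0, -0.85, 0, 0.0007, -0.001, 72], [0, 0, -1.02, 0, 0.0007, -0.001, 72], [0, 0, -1.19, 0, 0.0007, -0.001, 72], [0, 0, -1.36, 0, 0.0007, -0.001, 72], [0, 0, -1.5708, 0, 0.0007, -0.001, 72], [0, 0, -1.5708, 0, 0.0007, -0.001, 72], [0, 0, -1.5708, 0, 0.0007, -0.001, 72]],
])

```text
time: 15.28
ee_pos: [0.5292, -0.2378, 0.0265]
eef_rot: [0.502, 0.865, -0.0, 0.0]
ft_force: [-0.2, -1.2, 0.5]
width: 0.0625
grip_force: 0.0
```

```bash
python3 go.py .5298,-.2373,.0265,30
```

```text
t 15.28 p [ 0.5292 -0.2378  0.0265] ypsi 29.78 z [ 0. -0. -1.] F [-0.2 -1.2  0.5] T [ 0.04 -0.16  0.02] w 0.0625 g 0.0
.5298,-.2373,.0265,30 [0.0, 0.0, -0.0039, 0.0001, 0.0008, 0.0]
```

Emit:
step_arm([
  [[0, 0, 0, 0, 0, 0, 55], [0, 0, 0, 0, 0, 0, 45], [0, 0, 0, 0, 0, 0, 42], [0, 0, 0, 0, 0, 0, 42], [0, 0, 0, 0, 0, 0, 42]],
], squeeze=20)

```text
time: 15.9
ee_pos: [0.5293, -0.2376, 0.0266]
eef_rot: [0.5, 0.866, 0.0, 0.0]
ft_force: [0.4, -0.6, 0.3]
width: 0.0465
grip_force: 20.0
```

```bash
python3 go.py .5292,-.2378,.165,30 .5065,-.0396,.165,4 .5065,-.0396,.145,4
```

```text
t 15.9 p [ 0.5293 -0.2376  0.0266] ypsi 29.99 z [ 2.e-04 -0.e+00 -1.e+00] F [ 0.4 -0.6  0.3] T [ 0.08 -0.24 -0.  ] w 0.0465 g 20.0
.5292,-.2378,.165,30 [0.0002, 0.0001, -0.0002, -0.0001, -0.0002, -0.1384]
.5065,-.0396,.165,4 [0.0002, 0.0001, 0.4536, 0.1829, 0.0792, -0.1384]
.5065,-.0396,.145,4 [0.0002, 0.0001, 0.4536, 0.1829, 0.0792, -0.1184]
```

Emit:
step_arm([
  [[0, 0, 0, 0, 0, -0.02, 40], [0, 0, 0, 0, 0, -0.06, 40], [0, 0, 0, 0, 0, -0.11, 40], [0, 0, 0.08, 0.02, 0.01, -0.1384, 40], [0, 0, 0.18, 0.06, 0.03, -0.1384, 40], [0, 0, 0.28, 0.11, 0.05, -0.1384, 40], [0, 0, 0.38, 0.15, 0.067, -0.1384, 40], [0, 0, 0.4536, 0.175, 0.076, -0.1384, 40], [0, 0, 0.4536, 0.1829, 0.0792, -0.1384, 40], [0, 0, 0.4536, 0.1829, 0.0792, -0.13, 40], [0, 0, 0.4536, 0.1829, 0.0792, -0.115, 40], [0, 0, 0.4536, 0.1829, 0.0792, -0.106, 40], [0, 0, 0.4536, 0.1829, 0.0792, -0.101, 40], [0, 0, 0.4536, 0.1829, 0.0792, -0.097, 40], [0, 0, 0.4536, 0.1829, 0.0792, -0.094, 40], [0, 0, 0.4536, 0.1829, 0.0792, -0.0915, 40], [0, 0, 0.4536, 0.1829, 0.0792, -0.0915, 40]],
])

```text
time: 18.02
ee_pos: [0.5063, -0.0397, 0.118]
eef_rot: [0.682, 0.731, -0.0, 0.0]
ft_force: [-0.8, 0.1, -2.8]
width: 0.047
grip_force: 20.0
```

```bash
python3 go.py .5065,-.0396,.110,4
```

```text
t 18.02 p [ 0.5063 -0.0397  0.118 ] ypsi 4.01 z [-0.e+00 -1.e-04 -1.e+00] F [-0.8  0.1 -2.8] T [-0.01 -0.1  -0.02] w 0.047 g 20.0
.5065,-.0396,.110,4 [-0.0, 0.0001, 0.0001, 0.0001, 0.0002, 0.008]
```

Emit:
step_arm([
  [[0, 0, 0, 0, 0, 0.002, 40], [0, 0, 0, 0, 0, 0.004, 40], [0, 0, 0, 0, 0, 0.006, 40], [0, 0, 0, 0, 0, 0.008, 40], [0, 0, 0, 0, 0, 0.008, 40]],
])

```text
time: 18.65
ee_pos: [0.5063, -0.0397, 0.1099]
eef_rot: [0.682, 0.731, -0.0, -0.0]
ft_force: [-0.3, -0.1, -2.3]
width: 0.0464
grip_force: 20.0
```

```bash
python3 go.py .5065,-.0396,.0906,4
```

```text
t 18.65 p [ 0.5063 -0.0397  0.1099] ypsi 4.0 z [-3.e-04  0.e+00 -1.e+00] F [-0.3 -0.1 -2.3] T [ 0.03 -0.08  0.08] w 0.0464 g 20.0
.5065,-.0396,.0906,4 [-0.0003, -0.0, -0.0, 0.0001, 0.0002, 0.0193]
```

Bottom is at 83.3 mm, below the shoulder, with no resistance. I'll lower it to home at TCP z ≈ 0.0906.

Emit:
step_arm([
  [[0, 0, 0, 0, 0, 0.003, 40], [0, 0, 0, 0, 0, 0.006, 40], [0, 0, 0, 0, 0, 0.009, 40], [0, 0, 0, 0, 0, 0.012, 40], [0, 0, 0, 0, 0, 0.015, 40], [0, 0, 0, 0, 0, 0.017, 40], [0, 0, 0, 0, 0, 0.018, 40], [0, 0, 0, 0, 0, 0.019, 40], [0, 0, 0, 0, 0, 0.02, 40], [0, 0, 0, 0, 0, 0.0205, 40], [0, 0, 0, 0, 0, 0.0205, 40]],
])

```text
time: 20.02
ee_pos: [0.5065, -0.0397, 0.0905]
eef_rot: [0.682, 0.731, -0.0, 0.0]
ft_force: [-5.4, -0.3, 10.6]
width: 0.0468
grip_force: 20.0
```

```bash
python3 go.py .5065,-.0396,.0906,4
```

```text
t 20.02 p [ 0.5065 -0.0397  0.0905] ypsi 4.0 z [ 1.e-04 -6.e-04 -1.e+00] F [-5.4 -0.3 10.6] T [0.07 1.25 0.02] w 0.0468 g 20.0
.5065,-.0396,.0906,4 [0.0001, 0.0006, -0.0, 0.0001, 0.0, -0.0001]
```

Emit:
step_arm([
  [[0, 0, 0, 0, 0, 0.0005, 68], [0, 0, 0, 0, 0, 0.0005, 68], [0, 0, 0, 0, 0, 0.0005, 68], [0, 0, 0, 0, 0, -0.015, 68], [0, 0, 0, 0, 0, -0.05, 68], [0, 0, 0, 0, 0, -0.08, 68]],
])

```text
time: 20.78
ee_pos: [0.5067, -0.0395, 0.1718]
eef_rot: [0.682, 0.731, 0.0, 0.0]
ft_force: [0.6, -0.3, -0.7]
width: 0.059
grip_force: 0.0
```

```bash
python3 go.py .4584,.242,.12,-57.3
```

```text
t 20.77 p [ 0.5067 -0.0395  0.1718] ypsi 4.01 z [ 0.0012 -0.     -1.    ] F [ 0.6 -0.3 -0.7] T [ 0.   -0.13 -0.03] w 0.059 g 0.0
.4584,.242,.12,-57.3 [0.0011, -0.0005, 1.0701, 0.2842, -0.0285, 0.0517]
```

Emit:
step_arm([
  [[0, 0, 0.15, 0.04, -0.004, 0, 66], [0, 0, 0.31, 0.085, -0.008, 0, 66], [0, 0, 0.47, 0.13, -0.013, 0, 66], [0, 0, 0.63, 0.18, -0.018, 0, 66], [0, 0, 0.79, 0.23, -0.023, 0.015, 66], [0, 0, 0.95, 0.27, -0.027, 0.035, 66], [0, 0, 1.07, 0.2842, -0.0285, 0.05, 66], [0, 0, 1.07, 0.2842, -0.0285, 0.05, 66], [0, 0, 1.07, 0.2842, -0.0285, 0.05, 66]],
])

```text
time: 21.9
ee_pos: [0.4589, 0.2411, 0.1206]
eef_rot: [0.959, 0.282, 0.0, 0.0]
ft_force: [0.8, 0.8, 0.4]
width: 0.0572
grip_force: 0.0
```

```bash
python3 go.py .4584,.242,.0255,-57.3; python3 look.py c
```

```text
t 21.9 p [0.4589 0.2411 0.1206] ypsi -57.21 z [ 1.1e-03 -2.0e-04 -1.0e+00] F [0.8 0.8 0.4] T [-0.   -0.01 -0.03] w 0.0572 g 0.0
.4584,.242,.0255,-57.3 [0.0007, -0.0008, 0.0016, 0.0, -0.0011, 0.0951]
```

View pics/c.png

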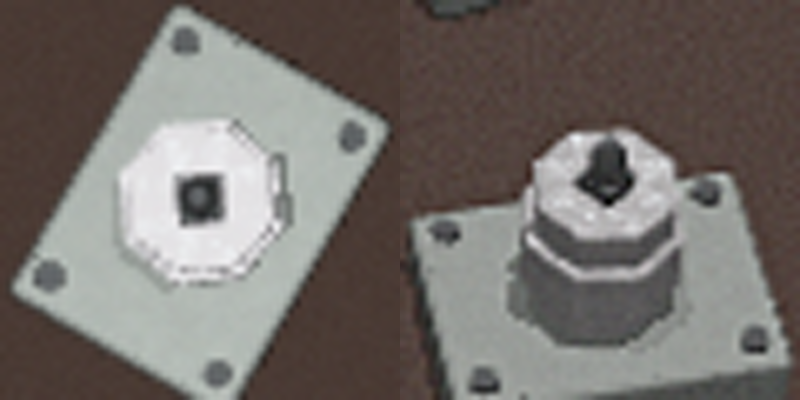

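The medium spacer sits flat on the large one in both crops, around (200,200) and (605,190). Next is the small.

Emit:
step_arm([
  [[0, 0, 0, 0, 0, 0.05, 66], [0, 0, 0, 0, 0, 0.085, 66], [0, 0, 0, 0, 0, 0.0942, 66], [0, 0, 0, 0, 0, 0.0942, 66]],
])

```text
time: 22.5
ee_pos: [0.4586, 0.2417, 0.026]
eef_rot: [0.96, 0.281, 0.0, -0.0]
ft_force: [0.5, -0.5, -0.1]
width: 0.0577
grip_force: 0.0
```

```bash
python3 go.py .4584,.242,.0255,-57.3
```

```text
t 22.5 p [0.4586 0.2417 0.026 ] ypsi -57.32 z [ 4.e-04  2.e-04 -1.e+00] F [ 0.5 -0.5 -0.1] T [0.01 0.   0.01] w 0.0577 g 0.0
.4584,.242,.0255,-57.3 [0.0001, -0.0004, -0.0003, -0.0, -0.0004, 0.0005]
```

Emit:
step_arm([
  [[0, 0, 0, 0, 0, 0, 52], [0, 0, 0, 0, 0, 0, 40], [0, 0, 0, 0, 0, 0, 36], [0, 0, 0, 0, 0, 0, 36], [0, 0, 0, 0, 0, 0, 36]],
], squeeze=5)

```text
time: 23.12
ee_pos: [0.4587, 0.242, 0.0262]
eef_rot: [0.96, 0.281, 0.001, 0.0]
ft_force: [-0.9, -1.0, 6.9]
width: 0.0398
grip_force: 5.0
```

```bash
python3 go.py .4584,.242,.0255,-57.3
```

```text
t 23.12 p [0.4587 0.242  0.0262] ypsi -57.31 z [ 1.3e-03  1.0e-04 -1.0e+00] F [-0.9 -1.   6.9] T [-0.27  0.16 -0.06] w 0.0398 g 5.0
.4584,.242,.0255,-57.3 [0.0007, -0.0012, -0.0002, -0.0003, -0.0002, 0.0007]
```

Emit:
step_arm([
  [[0, 0, 0, 0, 0, -0.0005, 66], [0, 0, 0, 0, 0, -0.0005, 66], [0, 0, -0.17, 0, 0, -0.0005, 66], [0, 0, -0.34, 0, 0, -0.0005, 66], [0, 0, -0.51, 0, 0, -0.0005, 66], [0, 0, -0.68, 0, 0, -0.0005, 66], [0, 0, -0.85, 0, 0, -0.0005, 66], [0, 0, -1.02, 0, 0, -0.0005, 66], [0, 0, -1.19, 0, 0, -0.0005, 66], [0, 0, -1.36, 0, 0, -0.0005, 66], [0, 0, -1.5708, 0, 0, -0.0005, 66], [0, 0, -1.5708, 0, 0, -0.0005, 66], [0, 0, -1.5708, 0, 0, -0.0005, 66], [0, 0, -1.5708, 0, 0, -0.0005, 50], [0, 0, -1.5708, 0, 0, -0.0005, 40], [0, 0, -1.5708, 0, 0, -0.0005, 34], [0, 0, -1.5708, 0, 0, -0.0005, 34], [0, 0, -1.5708, 0, 0, -0.0005, 34]],
], squeeze=15)

```text
time: 25.38
ee_pos: [0.4582, 0.2419, 0.0259]
eef_rot: [0.48, 0.877, 0.0, 0.0]
ft_force: [0.4, 0.2, 0.9]
width: 0.0398
grip_force: 15.0
```

```bash
python3 go.py .5065,-.0396,.165,4
```

```text
t 25.38 p [0.4582 0.2419 0.0259] ypsi 32.68 z [ 1.e-04 -0.e+00 -1.e+00] F [0.4 0.2 0.9] T [ 0.08 -0.04 -0.1 ] w 0.0398 g 15.0
.5065,-.0396,.165,4 [0.0001, 0.0001, 0.5006, -0.263, -0.1113, -0.1391]
```

Emit:
step_arm([
  [[0, 0, 0, 0, 0, -0.02, 32], [0, 0, 0, 0, 0, -0.06, 32], [0, 0, 0, 0, 0, -0.11, 32], [0, 0, 0.06, -0.02, -0.01, -0.1391, 32], [0, 0, 0.14, -0.06, -0.025, -0.1391, 32], [0, 0, 0.24, -0.11, -0.047, -0.1391, 32], [0, 0, 0.34, -0.16, -0.068, -0.1391, 32], [0, 0, 0.44, -0.21, -0.089, -0.1391, 32], [0, 0, 0.5006, -0.245, -0.104, -0.1391, 32], [0, 0, 0.5006, -0.26, -0.11, -0.1391, 32], [0, 0, 0.5006, -0.263, -0.1113, -0.1391, 32], [0, 0, 0.5006, -0.263, -0.1113, -0.13, 32], [0, 0, 0.5006, -0.263, -0.1113, -0.115, 32], [0, 0, 0.5006, -0.263, -0.1113, -0.106, 32], [0, 0, 0.5006, -0.263, -0.1113, -0.101, 32], [0, 0, 0.5006, -0.263, -0.1113, -0.097, 32], [0, 0, 0.5006, -0.263, -0.1113, -0.094, 32], [0, 0, 0.5006, -0.263, -0.1113, -0.0915, 32], [0, 0, 0.5006, -0.263, -0.1113, -0.0915, 32]],
])

```text
time: 27.75
ee_pos: [0.5065, -0.0397, 0.1173]
eef_rot: [0.682, 0.731, -0.0, 0.0]
ft_force: [-0.6, 0.2, -0.9]
width: 0.0398
grip_force: 15.0
```

```bash
python3 go.py .5065,-.0396,.1069,4
```

```text
t 27.75 p [ 0.5065 -0.0397  0.1173] ypsi 4.01 z [ 0.e+00 -1.e-04 -1.e+00] F [-0.6  0.2 -0.9] T [-0.01 -0.11 -0.07] w 0.0398 g 15.0
.5065,-.0396,.1069,4 [0.0, 0.0001, 0.0001, 0.0001, -0.0, 0.0104]
```

Emit:
step_arm([
  [[0, 0, 0, 0, 0, 0.002, 32], [0, 0, 0, 0, 0, 0.004, 32], [0, 0, 0, 0, 0, 0.0055, 32], [0, 0, 0, 0, 0, 0.007, 32], [0, 0, 0, 0, 0, 0.008, 32], [0, 0, 0, 0, 0, 0.009, 32], [0, 0, 0, 0, 0, 0.01, 32], [0, 0, 0, 0, 0, 0.011, 32], [0, 0, 0, 0, 0, 0.0115, 32], [0, 0, 0, 0, 0, 0.0115, 32]],
])

```text
time: 29.0
ee_pos: [0.5066, -0.0396, 0.1068]
eef_rot: [0.682, 0.731, -0.0, 0.0]
ft_force: [-5.3, 0.6, 12.7]
width: 0.0397
grip_force: 15.0
```

```bash
python3 go.py .5065,-.0396,.1069,4
```

```text
t 29.0 p [ 0.5066 -0.0396  0.1068] ypsi 4.01 z [-0.e+00 -8.e-04 -1.e+00] F [-5.3  0.6 12.7] T [-0.06  1.26 -0.  ] w 0.0397 g 15.0
.5065,-.0396,.1069,4 [-0.0001, 0.0008, 0.0001, 0.0, -0.0001, -0.0001]
```

The small spacer is home: TCP z 0.1068 against 0.1069 expected. I'll release and back off.

Emit:
step_arm([
  [[0, 0, 0, 0, 0, 0.0005, 62], [0, 0, 0, 0, 0, 0.0005, 62], [0, 0, 0, 0, 0, 0.0005, 62], [0, 0, 0, 0, 0, -0.015, 62], [0, 0, 0, 0, 0, -0.05, 62], [0, 0, 0, 0, 0, -0.09, 62], [0, 0, 0, 0.05, 0, -0.09, 62], [0, 0, 0, 0.1, 0, -0.09, 62], [0, 0, 0, 0.15, 0, -0.09, 62], [0, 0, 0, 0.2, 0, -0.09, 62], [0, 0, 0, 0.2, 0, -0.09, 62], [0, 0, 0, 0.2, 0, -0.09, 62]],
])

```text
time: 30.5
ee_pos: [0.4928, 0.1594, 0.1964]
eef_rot: [0.682, 0.731, -0.0, 0.0]
ft_force: [0.1, -0.8, -0.4]
width: 0.0538
grip_force: 0.0
```

```bash
python3 go.py; python3 look.py d
```

```text
t 30.5 p [0.4928 0.1594 0.1964] ypsi 4.01 z [ 4.e-04 -4.e-04 -1.e+00] F [ 0.1 -0.8 -0.4] T [-0.03 -0.07 -0.02] w 0.0538 g 0.0
```

View pics/d.png

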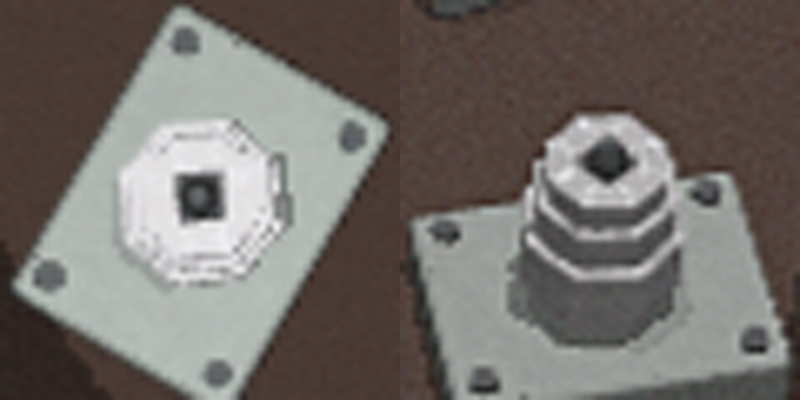

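All three spacers are stacked flat and concentric around (200,200) and (605,160), and the arm is clear.

```bash
python3 -c "
from bench import r
print(r.close_job())"
```

```text
the job is handed in; nothing more can be done
None
```

The large, medium and small spacers are stacked home on the spindle, the arm is clear and touching nothing, and the job is handed in at about 31 s; no verdict came back.

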